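# Hold the test-jig cover over its threaded posts

### The arm

A 6-joint arm with a two-finger parallel gripper is mounted at the origin on a cart in front of the work surface, level with it; the furniture and walls round the work are solid. World frame = base frame: x ahead of the robot, y to its left, z up, the work surface at z = 0. Lengths are in m, angles in rad, forces in N, time in s.
With the tool pointing down it reaches from about 0.25 to 0.775 m from the base axis. Payload 4 kg.
Tool frame: the origin (TCP) lies on the centre line of the jaws, within the pads' length; the fingertips stand 17 mm ahead of it and the grasp point (between the pads) lies 2 mm behind it; z points along the fingers, y is the line along which they close (so a half turn about z gives the same grasp; the last joint's range is limited). The gripper opens to 94 mm and grips with 3 to 60 N. Pads are 16 mm wide; open, the fingers measure 119 mm over their backs; the gripper's body (75 mm by 177 mm) begins 78 mm behind the grasp point.
Start: joints at [-1.396, 0.087, 1.371, -0, 1.684, -0.103], TCP at [0.151, -0.529, 0.223] pointing down, gripper open.
Joint ranges: [-3.1, 3.1], [-0.76, 2.03], [0.27, 2.55], [-1.08, 4.22], [0.17, 2.65], [-2.57, 2.57]. Speed limits (rad/s): [2.79, 2.79, 3.14, 3.14, 3.14, 3.14].

### API

Orientations are given as [roll, pitch, yaw] about the fixed x, y, z axes, in that order (R = Rz(yaw) Ry(pitch) Rx(roll)).
In Python, from bench import robot gives the robot as it stands.
- The arm moves only by the tool servo_tool, never from a script. Its argument "plan" is a list of rows, each a list of 7 numbers: the shift along the tool's x, y, z normalised to -1 to 1, where 1 is 0.1 m, then the turn, a rotation vector about the tool's x, y, z normalised to -1 to 1, where 1 is pi/2 rad, then the finger opening in mm, from 0 to 94. In form: [[x, y, z, ax, ay, az, gripper], ...]. A call has 1 to 12 rows; each row is the pose to reach, as a shift and turn from the pose commanded when the call began, along the tool's axes at that moment; what a row does not reach only later rows make up. A row lasts 1/12 s, in which the tool goes at most 41.7 mm and 7.16 degrees, less where a joint would pass 70% of its speed; a pose out of reach is approached as far as the arm can. A call with a number of a shift or a turn outside -1 to 1 is refused whole. A call with a gripper value outside its range is refused whole. The fingers move at their own pace and stop on an object; the grip force is fixed at half the most. Time passes only in rows, so rows that repeat a pose let the fingers close. It gives the time, the measured TCP pose, the force, the opening and the grip force at its end, in the units of the state.
- robot.get_obs(): the state, without advancing time (a new reading comes with each control period).
- robot.snapshot(name): name is "side" or "top"; returns the picture (480x640x3 uint8, red, green, blue); there is no depth.
- robot.camera_params(name): a dict with "camera_matrix" (3x3 intrinsics, pixels), "rvec" (rotation vector, rad) and "tvec" (3), from world to camera coordinates, as OpenCV has them. Camera axes: x right, y down, z forward; pixel columns grow to the right and rows downward; lengths in m; the calibration is good to about 2 mm. A picture is of the moment at which its call begins. camera_params takes no time and is no camera call.
- robot.close_job(): hands the job in; it is judged then, once.
Trained networks look in the newest picture that a camera, given by its name, has taken for a name from the list of things; names that differ only in an ending like _2 or _b are one class to them, and where a whole thing is asked for, a point or a joint stands for the part that bears it (a point fixed in the world has none). Each returns a list of dicts, best first, with "conf" (0 to 1); they miss things now and then, are a little off and sometimes report something else, mostly with a low value. They report only what shows in the picture. A call takes as long as a camera call.
- robot.find_in(thing, camera): "extent" ([centre column, centre row, width, height] in pixels, round what is visible of it).
The state is a dict: "time": time; "joint_positions": joint angles; "qvel": joint speeds; "joint_torque": joint torques, N m; "tool_pos": TCP position; "ee_rot": TCP orientation; "wrist_force": force on the tool from outside, world axes, zero at the start; "wrist_torque": the same for the moment, N m; "width": finger opening in m; "finger_force": force on a finger pad.
Only numpy, scipy, OpenCV 4.12 (cv2) and the standard library are available. Lean on these libraries where they do the work, as an engineer would, in place of code of your own. Each camera call takes 0.05 s, during which the arm holds its last target. There are 200 camera calls.

### The job

Pick up the jig cover by its handle and hold it level about 10 mm above the posts of the jig base it fits (the larger one; the cut-out corner of the cover goes over the cut-out corner of the base), with its four holes lined up over the threaded holes so that I can start the screws from above. Do not let the cover touch either base on the way and leave the other things on the desk where they are. Finish still holding it there: do not put it down or let go.

Things in the scene. Friction and masses are not known exactly. Their poses are not given: they have to be found in the camera images.
- cover_grip (a point): centre of the handle bar of the loose cover: a flat aluminium plate 112 x 76 x 4 mm (x, y), 0.2 to 0.4 kg, lying handle up, its +x +y corner cut out (20 x 26 mm), balanced within 5 mm of the middle. The black bridge handle runs along x over the middle: bar 84 long, 12 wide (y), 14 high, 22 mm free beneath it. This point is 33 mm above the plate's underside; z up on the handle side
- cover_hole0 (a point): centre of the cover's 10 mm through hole next to the cut-out corner, at the plate's underside: (24, 28, -33) mm from cover_grip in the cover's axes
- cover_hole1 (a point): centre of the cover's 10 mm hole diagonally opposite hole 0, at the underside: (-46, -28, -33) mm from cover_grip. The other two holes are at (-46, 28) and (46, -28)
- jig_base: the larger jig base, which the cover fits; fixed. Dark steel plate 112 x 76 mm (x, y), the +x +y corner cut out like the cover's, a green circuit board in the middle, four 15 mm aluminium posts at x, y (24, 28), (-46, -28), (-46, 28), (46, -28) mm, tops 38 mm above the desk, nothing higher. Origin: centre of its underside, z up; the fitted cover's centre and axes match it seen from above
- jig_base_thread0 (a point): M3 threaded hole in a brass insert, on the top of the larger base's post next to its cut-out corner; belongs under cover_hole0
- jig_base_thread1 (a point): threaded hole at the top of the diagonally opposite post of the larger base; belongs under cover_hole1
- jig_other: the smaller jig base, for another cover; fixed. Same build but 92 x 62 mm, posts at (14, 21), (-36, -21), (-36, 21), (36, -21) mm, 38 mm high. One base stands left of the cover, the other right, in either order. Origin: centre of its underside
- jar: bystander: round teal screw-lid jar, 55 mm across, 58 mm high, loose; origin at the centre of its underside
- tin: bystander: round flat yellow tin, 55 mm across, 22 mm high, loose; origin at the centre of its underside
- cutters: bystander: small pair of side cutters lying flat, 117 x 49 x 12 mm, orange grips, loose; origin at the centre of its underside

How it is judged:
On the way:
1. the cover is lifted clear of the desk in the fingers (height (world z) of cover_grip above 0.055 m and contact force between the fingers and cover above 1 N), for 0.2 s.
At the end, for the whole second after the job is handed in: The cover hangs still and level (4 degrees) in the fingers alone over the larger base, underside 4 to 18 mm above the post tops, touching nothing else, its two diagonal holes 0 and 1 each within 3.5 mm (from above) of their threaded holes, through the last second (horizontal distance between cover_hole0 and jig_base_thread0 below 0.0035 m and horizontal distance between cover_hole1 and jig_base_thread1 below 0.0035 m and z of cover_hole0 in the frame of jig_base_thread0 between 0.004 and 0.018 m and z of cover_hole1 in the frame of jig_base_thread1 between 0.004 and 0.018 m and angle between cover_grip's own z axis and vertical below 0.07 rad and contact force between the fingers and cover above 1 N and contact force between cover and jig_base below 0.1 N and linear speed of cover below 0.02 m/s); the arm keeps its last pose, push and grip.
It fails at once if the cover touches a jig base (contact force between cover and jig_base above 1 N or contact force between cover and jig_other above 1 N).
It fails at once if a bystander is moved by more than 20 mm (distance of any of jar, tin, cutters from where it was at the start of the episode above 0.02 m).
It also fails if it takes over 32 s, if anything falls off the work surface, if the arm or the gripper's body presses on something with over 40 N, if the wrist force passes 120 N, or if a joint passes its speed limit or range.

## Working session

There is one attempt and no reset: what is moved stays moved. The work goes in short steps, Python scripts to look and compute and a tool call to move; the robot and the scene stay as the last step left them, time stands still between calls to the robot, and variables do not carry over. Pictures are saved under pics/ and viewed, at most 10 in all, crops included, and the job is handed in when it is done.

Besides the shell and the picture viewer there is one more tool, called after "Emit:" as name(argument=value, ...) on one line, values as JSON. servo_tool: Moves the arm, as the interface text tells. Scaled input: -1 to 1 covers 0.1 m each way for a shift and pi/2 rad each way for a turn. Its arguments: {"type":"object","properties":{"plan":{"type":"array","items":{"type":"array","items":{"type":"number"}}}},"required":["plan"]}

```bash
mkdir -p pics; cat > h.py <<'E'
import numpy as np, cv2
from bench import robot
def cam(n):
    p=robot.camera_params(n); return np.array(p["camera_matrix"],float),np.array(p["rvec"],float),np.array(p["tvec"],float)
def ray(n,u,v,z):
    K,r,t=cam(n); R=cv2.Rodrigues(r)[0]; c=-R.T@t.ravel()
    d=R.T@np.linalg.inv(K)@np.array([u,v,1.]); return c+d*(z-c[2])/d[2]
def proj(n,P):
    K,r,t=cam(n); return cv2.projectPoints(np.array(P,float).reshape(-1,3),r,t,K,None)[0].reshape(-1,2)
def snap(n,f):
    im=robot.snapshot(n); cv2.imwrite(f,cv2.cvtColor(im,cv2.COLOR_RGB2BGR)); return im
E
python3 - <<'E'
from h import *
for n in("top","side"):
    snap(n,f"pics/{n}0.png"); K,r,t=cam(n); print(n,K[0,0],(-cv2.Rodrigues(r)[0].T@t.ravel()).round(3))
    for th in ["cover_grip","cover_hole0","cover_hole1","jig_base","jig_base_thread0","jig_base_thread1","jig_other","jar","tin","cutters"]:
        for d in robot.find_in(th,n)[:2]: print(n,th,round(d["conf"],2),np.round(d["extent"],1), ray(n,*d["extent"][:2],{"cover_grip":.033,"jig_base_thread0":.038,"jig_base_thread1":.038}.get(th,0.0)).round(4))
o=robot.get_obs();print(o["time"],o["tool_pos"],o["ee_rot"])
E
```

```text
top 460.90828208978417 [ 0.463 -0.301  0.906]
top cover_grip 0.66 [296.5 255.4  62.6  59.1] [ 0.5103 -0.2575  0.033 ]
top cover_grip 0.32 [388.4 243.2  49.5  48.9] [ 0.53   -0.4324  0.033 ]
top cover_hole0 0.79 [297.1 256.6  62.5  57. ] [ 0.5097 -0.257   0.    ]
top cover_hole1 0.79 [297.1 256.6  62.5  57. ] [ 0.5097 -0.257   0.    ]
top jig_base 0.75 [235.1 242.6  38.5  60.5] [ 0.5398 -0.1352  0.    ]
top jig_base_thread0 0.59 [236.9 243.3  41.5  60.7] [ 0.5352 -0.1456  0.038 ]
top jig_base_thread1 0.59 [236.9 243.3  41.5  60.7] [ 0.5352 -0.1456  0.038 ]
top jig_other 0.84 [390.5 242.2  46.3  47.1] [ 0.5344 -0.4416  0.    ]
top jig_other 0.59 [362.5 169.1  29.4  29.9] [ 0.6821 -0.3906  0.    ]
top jar 0.56 [288.5 165.1  32.8  35.2] [ 0.6933 -0.2428  0.    ]
top tin 0.86 [364.4 168.9  32.   29.9] [ 0.6824 -0.3944  0.    ]
top cutters 0.61 [277.8 338.2  20.6  61. ] [ 0.3523 -0.2171  0.    ]
side 619.6518978091278 [0.52  0.512 0.488]
side cover_grip 0.91 [302.  271.   72.6  56.4] [ 0.516  -0.2168  0.033 ]
side cover_hole0 0.84 [303.3 268.5  75.2  56. ] [ 0.5137 -0.2766  0.    ]
side cover_hole1 0.84 [303.3 268.5  75.2  56. ] [ 0.5137 -0.2766  0.    ]
side jig_base 0.6 [285.8 315.4  88.2  62.2] [ 0.5384 -0.1593  0.    ]
side jig_base_thread0 0.61 [285.7 315.1  89.   53.1] [ 0.5371 -0.1077  0.038 ]
side jig_base_thread1 0.61 [285.7 315.1  89.   53.1] [ 0.5371 -0.1077  0.038 ]
side jig_other 0.78 [293.4 210.2  59.6  35.8] [ 0.5286 -0.4729  0.    ]
side jig_other 0.25 [419.9 287.   78.5  24.7] [ 0.3484 -0.2221  0.    ]
side jar 0.68 [185.3 263.8  41.8  52.8] [ 0.6919 -0.295   0.    ]
side tin 0.96 [203.9 227.8  32.9  25.1] [ 0.6786 -0.4106 -0.    ]
side cutters 0.92 [417.6 289.9  82.   19.2] [ 0.353  -0.2148  0.    ]
1.1 [ 0.15083009 -0.52894552  0.22249859] [3.14146880e+00 3.56874442e-05 2.77765349e-01]
```

View pics/top0.png

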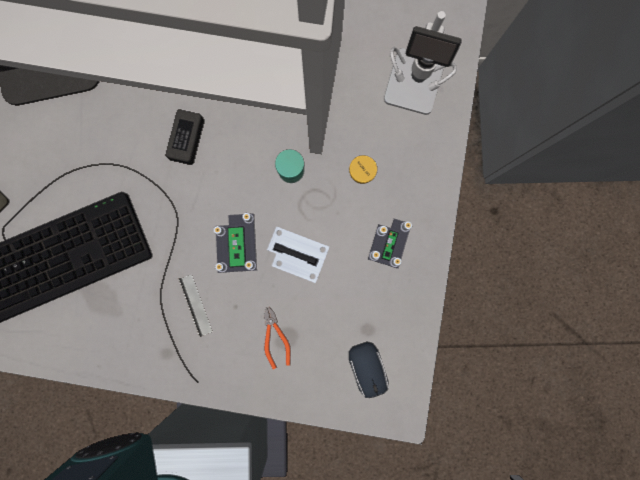

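View pics/side0.png

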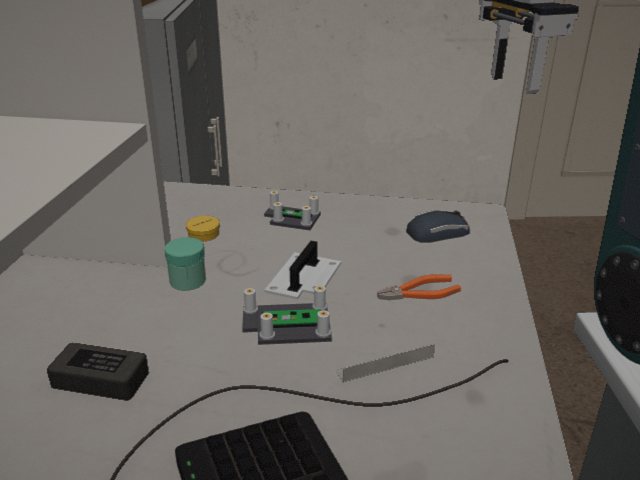

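The top view shows the larger base at (236,243), the cover at (298,254), the smaller base at (390,243), the jar at (290,165), the tin at (363,169) and the cutters at (277,338). The side view agrees with this. Next I'll zoom in for the pin-pointing.

```bash
python3 - <<'E'
import cv2
a=cv2.imread("pics/top0.png")[205:290,205:335]; cv2.imwrite("pics/c1.png",cv2.resize(a,None,fx=6,fy=6,interpolation=cv2.INTER_CUBIC))
a=cv2.imread("pics/side0.png")[235:345,235:355]; cv2.imwrite("pics/c2.png",cv2.resize(a,None,fx=5,fy=5,interpolation=cv2.INTER_CUBIC))
E
```

```text
(no output)
```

View pics/c1.png

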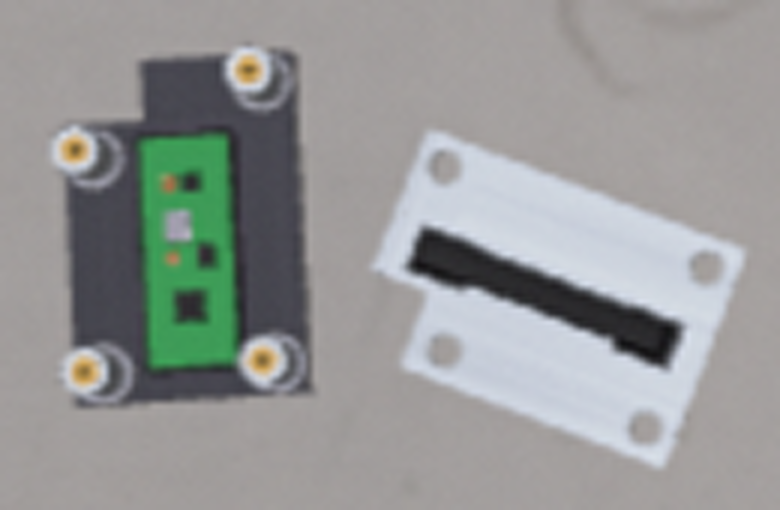

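View pics/c2.png

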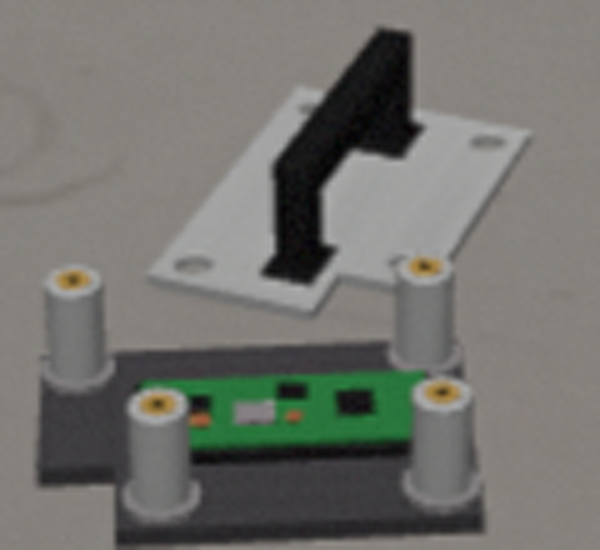

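The top crop gives the base posts at (248,70), (75,150) [thread0], (83,372) and (262,360). The cover holes are at (445,165), (706,266), (645,427) and (444,350) [hole0]. Both cut-outs are visible. The side crop shows the same layout. I'll fit both poses in both views.

```bash
cat >> h.py <<'E'
from scipy.optimize import least_squares
L=np.array([[24,28],[46,-28],[-46,28],[-46,-28]])/1e3
def pts(p,z,l=L):
    c,s=np.cos(p[2]),np.sin(p[2]); return np.c_[l@np.array([[c,s],[-s,c]])+p[:2],np.full(len(l),z)]
def fit(views,z,p0):
    f=lambda p:np.concatenate([(proj(n,pts(p,z)[i])-uv).ravel() for n,i,uv in views])
    r=least_squares(f,p0,loss="soft_l1"); return r.x,f(r.x)
E
python3 - <<'E'
from h import *
T=lambda a:(np.array(a)+.5)/6-.5+205
S=lambda a:(np.array(a)+.5)/5-.5+235
bt=T([[75,150],[248,70],[83,372],[262,360]]);bs=S([[157,404],[73,280],[442,392],[425,266]])
ct=T([[444,350],[445,165],[645,427],[706,266]]);cs=S([[193,264],[487,142]])
A=[0,1,2,3]
for nm,t,s,i,z,p0 in(("base",bt,bs,A,.038,[.535,-.145,0]),("cover",ct,cs,[1,2],.003,[.51,-.257,1.2])):
    for v in([("top",A,t)],[("side",i,s)],[("top",A,t),("side",i,s)]):
        p,r=fit(v,z,p0);print(nm,p[:2].round(4),np.degrees(p[2]).round(2),r.round(1))
E
```

```text
base [ 0.5392 -0.1369] 2.34 [-0.1 -0.   0.   0.   0.1 -0.1 -0.   0.1]
base [ 0.5383 -0.1368] 2.28 [ 0.  -0.  -0.1 -0.1  0.1  0.1  0.   0.1]
base [ 0.5386 -0.1368] 2.3 [-0.1  0.3  0.   0.4  0.1  0.2 -0.   0.4 -0.2 -0.1 -0.4 -0.1 -0.1  0.
 -0.2  0. ]
cover [ 0.515  -0.2537] 67.78 [ 0.1 -0.1 -0.1  0.1 -0.1 -0.1  0.   0.1]
cover [ 0.5136 -0.2543] 67.78 [-0.  0.  0. -0.]
cover [ 0.5143 -0.2538] 67.83 [ 0.2  0.2 -0.   0.5  0.   0.3  0.1  0.4 -0.5  0.2 -0.5  0.2]
```

Base: (0.5386, -0.1368), yaw 2.3°. Cover: (0.5143, -0.2538), yaw 67.8°. Both views agree within 1.5 mm, and the reach is fine. I'll move to above the handle.

Emit:
servo_tool(plan=[[1,-0.4,0.1,0,0,0,60],[1,-0.4,0.1,0,0,0,60],[1,-0.4,0.1,0,0,0,60]])

```text
time: 1.35
tool_pos: [0.2378, -0.4611, 0.2122]
ee_rot: [-3.141, -0.002, 0.278]
wrist_force: [-0.2, 0.3, -0.3]
width: 0.0774
finger_force: 0.0
```

Emit:
servo_tool(plan=[[1,-0.4,0.1,0,0,0,60],[1,-0.4,0.1,0,0,0,60],[1,-0.4,0.1,0,0,0,60]])

```text
time: 1.6
tool_pos: [0.3235, -0.3946, 0.2023]
ee_rot: [-3.141, -0.001, 0.28]
wrist_force: [-0.1, -0.7, -0.4]
width: 0.0608
finger_force: 0.0
```

Emit:
servo_tool(plan=[[1,-0.4,0.1,0,0,0,60],[1,-0.4,0.1,0,0,0,60],[1,-0.4,0.1,0,0,0,60]])

```text
time: 1.85
tool_pos: [0.4088, -0.3286, 0.1922]
ee_rot: [-3.141, -0.001, 0.28]
wrist_force: [-0.7, 0.0, -0.1]
width: 0.0601
finger_force: 0.0
```

Emit:
servo_tool(plan=[[1,-0.4,0.1,0,0,0,60],[1,-0.4,0.1,0,0,0,60],[1,-0.4,0.1,0,0,0,60]])

```text
time: 2.1
tool_pos: [0.494, -0.2625, 0.1821]
ee_rot: [-3.141, -0.001, 0.28]
wrist_force: [-0.4, -0.0, 0.2]
width: 0.06
finger_force: 0.0
```

Emit:
servo_tool(plan=[[0.25,-0.05,0.5,0,0,0.577,60],[0.25,-0.05,0.5,0,0,0.577,60],[0.25,-0.05,0.5,0,0,0.577,60],[0.25,-0.05,0.5,0,0,0.577,60],[0.25,-0.05,0.5,0,0,0.577,60],[0.25,-0.05,0.5,0,0,0.577,60],[0.25,-0.05,0.5,0,0,0.577,60],[0.25,-0.05,0.5,0,0,0.577,60],[0.25,-0.05,0.5,0,0,0.577,60],[0.25,-0.05,0.5,0,0,0.577,60]])

```text
time: 2.93
tool_pos: [0.5143, -0.2537, 0.1325]
ee_rot: [3.141, -0.0, -0.627]
wrist_force: [0.7, 0.2, -0.2]
width: 0.06
finger_force: 0.0
```

A positive turn about the tool's z decreases yaw, so I'll turn the other way by 103.7°.

Emit:
servo_tool(plan=[[0,0,0,0,0,-0.9,60],[0,0,0,0,0,-0.9,60],[0,0,0,0,0,-0.9,60],[0,0,0,0,0,-0.9,60],[0,0,0,0,0,-0.9,60],[0,0,0,0,0,-0.9,60],[0,0,0,0,0,-0.9,60],[0,0,0,0,0,-0.9,60],[0,0,0,0,0,-0.9,60],[0,0,0,0,0,-0.9,60],[0,0,0,0,0,-0.9,60],[0,0,0,0,0,-0.9,60]])

```text
time: 3.93
tool_pos: [0.5143, -0.2537, 0.1325]
ee_rot: [-3.142, 0.0, 0.791]
wrist_force: [-0.1, 0.1, -0.1]
width: 0.0602
finger_force: 0.0
```

Emit:
servo_tool(plan=[[0,0,0.3,0,0,-0.252,60],[0,0,0.5,0,0,-0.252,60],[0,0,0.5,0,0,-0.252,60],[0,0,0.5,0,0,-0.252,60],[0,0,0.5,0,0,-0.252,60],[0,0,0.5,0,0,-0.252,60]])

```text
time: 4.43
tool_pos: [0.515, -0.2542, 0.0836]
ee_rot: [3.139, 0.0, 1.179]
wrist_force: [-0.2, -0.1, 0.1]
width: 0.0602
finger_force: 0.0
```

```bash
python3 - <<'E'
from h import *
o=robot.get_obs();print(o["time"],o["tool_pos"],o["ee_rot"],np.degrees(o["ee_rot"][2]))
a=snap("side","pics/s1.png"); b=snap("top","pics/t1.png")
cv2.imwrite("pics/c3.png",cv2.cvtColor(np.hstack([cv2.resize(a[190:350,230:360],None,fx=3,fy=3),cv2.resize(b[190:350,205:335],None,fx=3,fy=3)]),cv2.COLOR_RGB2BGR))
E
```

```text
4.4333 [ 0.51496576 -0.25415699  0.08356732] [3.13942069e+00 4.19751157e-04 1.17885582e+00] 67.54346303304771
```

View pics/c3.png

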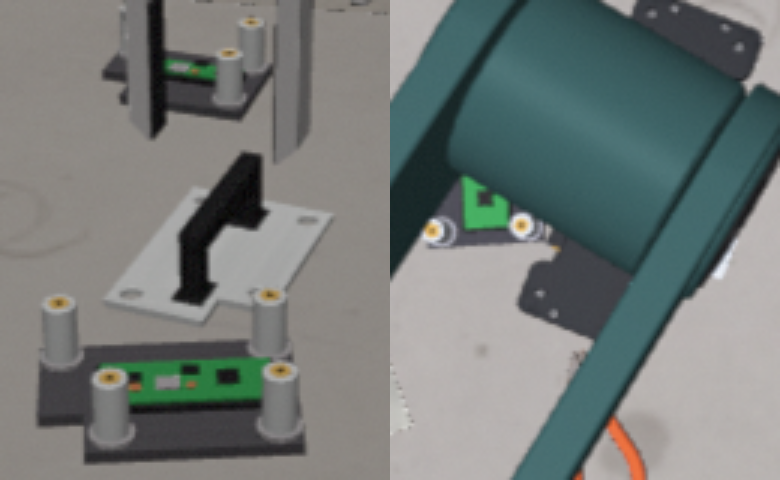

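The fingers straddle the bar: the left one ends near (145,135) and the right one near (293,155) in the crop, with the bar between them. The top view is blocked by the arm. I'll descend and close.

Emit:
servo_tool(plan=[[0,0,0.25,0,0,0,60],[0,0,0.45,0,0,0,50],[0,0,0.525,0,0,0,40],[0,0,0.525,0,0,0,40],[0,0,0.525,0,0,0,30],[0,0,0.525,0,0,0,20],[0,0,0.525,0,0,0,5],[0,0,0.525,0,0,0,0],[0,0,0.525,0,0,0,0],[0,0,0.525,0,0,0,0],[0,0,0.525,0,0,0,0]])

```text
time: 5.45
tool_pos: [0.5147, -0.254, 0.0311]
ee_rot: [3.14, 0.0, 1.181]
wrist_force: [-1.7, 0.7, 4.1]
width: 0.0117
finger_force: 30.0
```

Emit:
servo_tool(plan=[[0,0,0,0,0,0,0],[0,0,0,0,0,0,0],[0,0,0,0,0,0,0],[0,0,-0.05,0,0,0,0],[0,0,-0.15,0,0,0,0],[0,0,-0.25,0,0,0,0],[0,0,-0.4,0,0,0,0],[0,0,-0.6,0,0,0,0],[0,0,-0.8,0,0,0,0],[0,0,-0.9,0,0,0,0],[0,0,-0.9,0,0,0,0],[0,0,-0.9,0,0,0,0]])

```text
time: 6.45
tool_pos: [0.5145, -0.2538, 0.1204]
ee_rot: [3.14, 0.0, 1.181]
wrist_force: [0.7, 0.4, -4.5]
width: 0.0119
finger_force: 30.0
```

```bash
python3 - <<'E'
from h import *
o=robot.get_obs();print(o["time"],o["tool_pos"],np.degrees(o["ee_rot"]),o["width"],o["finger_force"],o["wrist_force"],o["wrist_torque"])
a=snap("side","pics/s2.png")
cv2.imwrite("pics/c4.png",cv2.cvtColor(cv2.resize(a[150:350,200:400],None,fx=3,fy=3),cv2.COLOR_RGB2BGR))
E
```

```text
6.45 [ 0.514515   -0.25382518  0.12041409] [1.79930716e+02 1.37436841e-02 6.76662939e+01] 0.01187241385157484 29.999329447746277 [ 0.6530855   0.36825008 -4.52484643] [-0.05171775 -0.04776076  0.03759804]
```

View pics/c4.png

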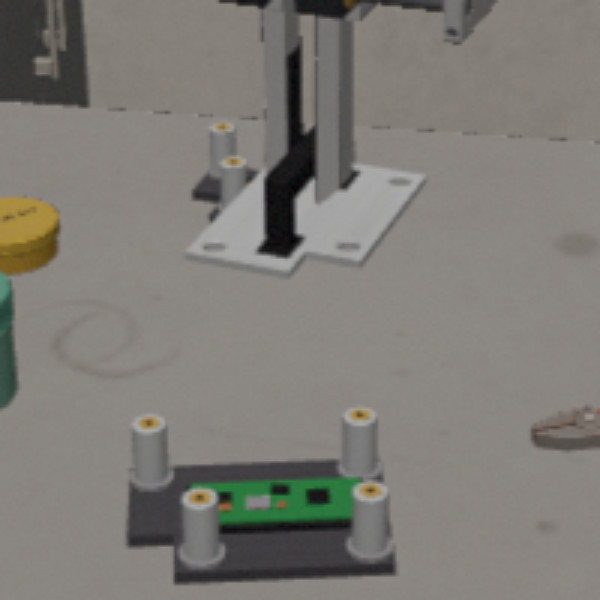

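The cover is lifted and hangs level. Its holes are at (214,246), (347,246) and (400,181) in the crop. Now I'll turn it and carry it toward the larger base.

Emit:
servo_tool(plan=[[0.03,0,0,0,0,0.03,0],[0.1,-0.02,0,0,0,0.09,0],[0.17,-0.03,0,0,0,0.16,0],[0.25,-0.05,0,0,0,0.24,0],[0.33,-0.06,0,0,0,0.32,0],[0.41,-0.08,0,0,0,0.4,0],[0.49,-0.09,0,0,0,0.48,0],[0.57,-0.11,0,0,0,0.55,0],[0.64,-0.12,0,0,0,0.62,0],[0.69,-0.13,0,0,0,0.68,0],[0.7,-0.132,0,0,0,0.72,0],[0.7,-0.132,0,0,0,0.726,0]])

```text
time: 7.5
tool_pos: [0.5277, -0.183, 0.1178]
ee_rot: [-3.14, 0.004, 0.04]
wrist_force: [0.6, -0.6, -2.7]
width: 0.0117
finger_force: 30.0
```

Emit:
servo_tool(plan=[[0,0,0,0,0,0,0],[0,0,0,0,0,0,0]])

```text
time: 7.67
tool_pos: [0.5281, -0.1839, 0.1188]
ee_rot: [-3.141, 0.002, 0.042]
wrist_force: [-1.0, 0.2, -4.4]
width: 0.0117
finger_force: 30.0
```

Emit:
servo_tool(plan=[[0.03,-0.08,0,0,0,0,0],[0.06,-0.2,0,0,0,0,0],[0.09,-0.32,0,0,0,0,0],[0.11,-0.42,0,0,0,0,0],[0.125,-0.466,0,0,0,0,0],[0.125,-0.466,0,0,0,0,0],[0.125,-0.466,0,0,0,0,0],[0.125,-0.466,0,0,0,0,0]])

```text
time: 8.33
tool_pos: [0.5393, -0.137, 0.12]
ee_rot: [3.141, -0.0, 0.041]
wrist_force: [-1.7, 0.5, -3.8]
width: 0.0116
finger_force: 30.0
```

```bash
python3 - <<'E'
from h import *
o=robot.get_obs();print(o["time"],o["tool_pos"],np.degrees(o["ee_rot"]),o["width"],o["wrist_force"])
a=snap("side","pics/s3.png"); b=snap("top","pics/t3.png")
cv2.imwrite("pics/c5.png",cv2.cvtColor(cv2.resize(a[215:345,230:350],None,fx=4.5,fy=4.5,interpolation=cv2.INTER_CUBIC),cv2.COLOR_RGB2BGR))
p=[*o["tool_pos"][:2],o["ee_rot"][2]]; z=o["tool_pos"][2]-.031+.004
print("expected holes in crop", ((proj("side",pts(p,z))-[230,215]+.5)*4.5-.5).round(0).tolist())
E
```

```text
8.3333 [ 0.53929827 -0.1369898   0.12004495] [ 1.79967000e+02 -1.77647357e-03  2.34007986e+00] 0.011566490040254247 [-1.71066542  0.51379175 -3.82014132]
expected holes in crop [[153.0, 282.0], [74.0, 177.0], [419.0, 272.0], [402.0, 166.0]]
```

View pics/c5.png

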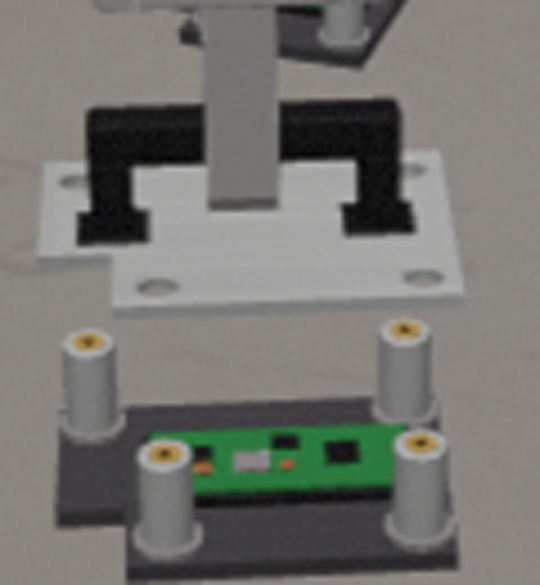

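The cover is above the base. Its holes show at (157,287), (74,182) and (423,278), about 1 px from prediction, and x matches the base in this view within about 0.2 mm. I'll lower it by 40 mm, slowly.

Emit:
servo_tool(plan=[[0,0,0.03,0,0,0,0],[0,0,0.08,0,0,0,0],[0,0,0.14,0,0,0,0],[0,0,0.2,0,0,0,0],[0,0,0.26,0,0,0,0],[0,0,0.32,0,0,0,0],[0,0,0.36,0,0,0,0],[0,0,0.39,0,0,0,0],[0,0,0.4,0,0,0,0],[0,0,0.4,0,0,0,0],[0,0,0.4,0,0,0,0],[0,0,0.4,0,0,0,0]])

```text
time: 9.43
tool_pos: [0.5396, -0.137, 0.0804]
ee_rot: [3.141, -0.001, 0.041]
wrist_force: [-0.5, 0.4, -2.9]
width: 0.0117
finger_force: 30.0
```

```bash
python3 - <<'E'
from h import *
o=robot.get_obs();print(o["time"],o["tool_pos"],np.degrees(o["ee_rot"]),o["width"],o["wrist_force"])
a=snap("side","pics/s4.png")
cv2.imwrite("pics/c6.png",cv2.cvtColor(cv2.resize(a[245:345,230:350],None,fx=6,fy=6,interpolation=cv2.INTER_CUBIC),cv2.COLOR_RGB2BGR))
p=[*o["tool_pos"][:2],o["ee_rot"][2]]; z=o["tool_pos"][2]-.031+.003
print("expected holes in crop", ((proj("side",pts(p,z))-[230,245]+.5)*6-.5).round(0).tolist())
E
```

```text
9.4333 [ 0.53958578 -0.13697847  0.08044463] [ 1.79973909e+02 -4.88791266e-02  2.32716610e+00] 0.011680111063184626 [-0.543555    0.42785609 -2.92849398]
expected holes in crop [[210.0, 366.0], [108.0, 219.0], [555.0, 352.0], [535.0, 203.0]]
```

View pics/c6.png

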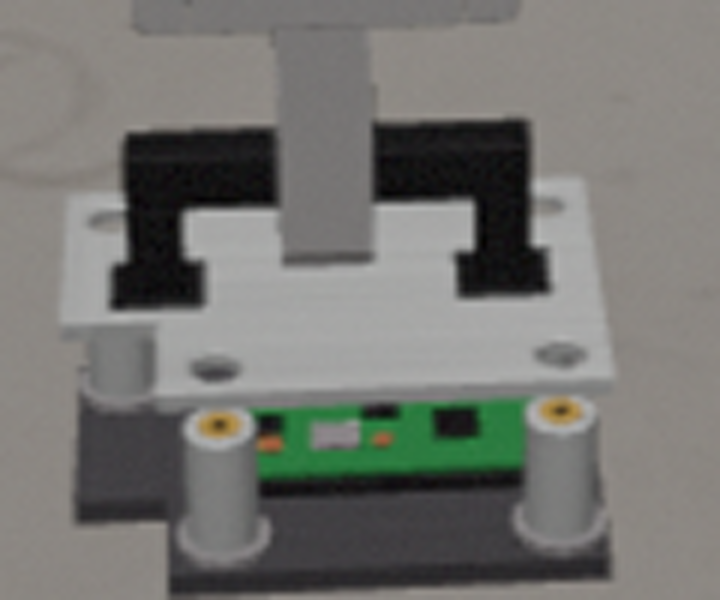

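The cover is level about 11 mm above the posts. Holes at (215,368) and (560,353) sit straight over the posts at (219,425) and (560,411), within about 1 mm of prediction. I'll hand in.

```bash
python3 -c "
from h import *
print(robot.close_job())"
```

```text
the job is handed in; nothing more can be done
None
```

I handed the job in with the cover held level about 11 mm above the larger base's posts, hole 0 over thread 0 and hole 1 over thread 1 to about 1 mm by the camera images; no verdict was returned.

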